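Seat the stacking platform on its base frame and bolt it

ROBOT

A 6-joint arm with a two-finger parallel gripper is mounted at the origin on the work surface; the furniture and walls round the work are solid. World frame = base frame: x ahead of the robot, y to its left, z up, the work surface at z = 0. Lengths are in mm, angles in rad, forces in N, time in s.
With the tool pointing down it reaches from about 350 to 975 mm from the base axis. Payload 7.1 kg.
Tool frame: the origin (TCP) lies at the very end of the fingers, on their centre line; the grasp point (between the pads) lies 19 mm behind it (ctrl.tcp_to_grasp is the distance from the TCP to the grasp point, in mm); z points along the fingers, x is the direction in which the jaws open and shut, and the axes are right-handed (so a half turn about z gives the same grasp; the last joint's range is limited). The gripper opens to 88 mm and grips with 3 to 60 N. Pads are 20 mm wide; open, the fingers measure 115 mm over their backs; the gripper's body (75 mm by 178 mm) begins 61 mm behind the grasp point.
Start: joints at [-0.019, 0.423, 1.63, -0, 1.089, -0.019], TCP at [624.984, 0.026, 222.675] pointing down, gripper open.
Joint ranges: [-3, 3], [-0.9, 2.11], [0.09, 2.58], [-1.31, 4.45], [0.11, 2.69], [-2.54, 2.54]. Speed limits (rad/s): [2.39, 2.39, 3.01, 3.14, 3.14, 3.14].

INTERFACE

Orientations are given as a rotation vector (axis times angle).
In Python, from workcell import get_obs, viewer, ctrl, masks_of gives the robot as it stands. The module is installed in compiled form; this text tells all that it offers.
- The arm moves only by the shell command python3 -m inch 'ROWS'. ROWS is JSON, a list of rows, each an object of numbers: "tx", "ty", "tz": the shift along the tool's x, y, z in cm; "ax", "ay", "az": the turn, a rotation vector about the tool's x, y, z in degrees; "jaw": the opening, from 0 (shut) to 1 (fully open). In form: [{"tx": .., "ty": .., "tz": .., "ax": .., "ay": .., "az": .., "jaw": ..}, ...]. A call has 1 to 12 rows; each row shifts and turns the commanded pose from where the row before left it, along the tool's axes as they then stand; what a row does not reach is not made up. A row lasts 1/8 s, in which the tool goes at most 62.5 mm and 10.7 degrees, less where a joint would pass 70% of its speed; a pose out of reach is approached as far as the arm can. A call is refused whole if a number of a shift passes 6.25 or a number of a turn 10.7, either way. A call with a gripper value outside its range is refused whole. The fingers move at their own pace and stop on an object; the grip force is fixed at half the most. Time passes only in rows, so rows that do not move let the fingers close. It gives the time, the measured TCP pose, the force and the opening at its end, in the units of the state.
- get_obs(): the state, without advancing time (a new reading comes with each control period).
- viewer.get_image(name): name is "scene" or "side" or "wrist"; returns (picture, depth): 420x560x3 uint8, red, green, blue; 420x560 float32, mm along the optical axis (not along the pixel's ray), 0 where there is no reading.
- viewer.get_calibration(name): a dict with "fx", "fy", "cx", "cy" (pixels), "rvec" (rotation vector, rad) and "tvec" (3), from world to camera coordinates, as OpenCV has them. Camera axes: x right, y down, z forward; pixel columns grow to the right and rows downward; lengths in mm; the calibration is good to about 2 mm. A picture is of the moment at which its call begins: read the wrist's pose just before it. get_calibration takes no time and is no camera call; for the wrist camera it gives the pose at the moment of the call.
- ctrl.close_job(): hands the job in, once; it reports no verdict.
Trained networks look in the newest picture that a camera, given by its name, has taken for a name from the list of things; names that differ only in an ending like _2 or _b are one class to them, and where a whole thing is asked for, a point or a joint stands for the part that bears it (a point fixed in the world has none). Each returns a list of dicts, best first, with "score" (0 to 1); they miss things now and then, are a little off and sometimes report something else, mostly with a low value. They report only what shows in the picture. A call takes as long as a camera call. They do not tell look-alikes from the thing itself.
- masks_of(camera, thing): "pixels" (420x560 bool, what is visible of it) and "location" ([column, row] in pixels, amid what is visible of it).
The state is a dict: "t": time; "qpos": joint angles; "qvel": joint speeds; "joint_torque": joint torques, N m; "ee_pos": TCP position; "orientation": TCP orientation; "ft_force": force on the tool from outside, world axes, zero at the start; "moment": the same for the moment, N m; "width": finger opening in mm.
Only numpy, scipy, OpenCV 4.12 (cv2) and the standard library are available. Lean on these libraries where they do the work, as an engineer would, in place of code of your own. Each camera call takes 0.05 s, during which the arm holds its last target. There are 200 camera calls.

TASK

The wooden-topped stacking platform has been set down short on its grey base frame: its four posts stand on the rails instead of in the corner sockets. Slide it away from you along the rails until all four posts have dropped fully into their sockets, keeping the tin of screws upright on top, then push the bolt on the right-hand side of the frame all the way in to lock the platform down.

Things in the scene. Friction and masses are not known exactly. Their poses are not given: they have to be found in the camera images.
- base_frame: Heavy grey metal frame, fixed. Origin on the bench amid its 4 sockets; x along the rails, away from the robot, z up. Two rails 48 mm wide, middles at y=-80 and 80 mm, flat tops at z=70, x=-125 to 94. Square sockets 24x24 mm, 14 deep at x=-70, 70. Lips and stops 10 mm high: outer lips' faces at y=-98, 98; far stops' faces at x=81. Bolt keeper at x=0, y=-99 to -145, z to 100.
- platform: Loose, 0.5 kg: plywood deck 170 (x) by 190 (y) by 18 mm on four 18 mm square posts at x=-70, 70, y=-80, 80. Origin amid the post ends, z up; deck at z=75 to 93, side stretchers z=30 to 44. Starts on the rail tops, 24 to 36 mm short (-x), up to 6.5 mm off in y, turned up to 1.5 degrees. Over 3 mm off in y at the stops, it stands on socket edges. Seated: 56 mm above the frame's origin, axes alike.
- socket_far_left (a point): Middle of the mouth of the frame's far left socket, level with the rail top: x=70, y=80, z=70 mm of the base frame. The sockets leave the posts 3 mm play each way. Posts against the far stops are 2 mm past the socket middles.
- screw_tin: Closed flat tin of screws, 81 mm (x) by 109 mm (y), 33 mm high, lying loose near the middle of the deck; 0.14 kg. Origin at the centre of its underside, z up.
- bolt (a joint): Travel of the bolt in m: 0 drawn out, 0.045 fully in against its stop; starts 0 to 0.008. An 8 mm round bar 106 mm above the bench, sliding along +y of the base frame at its x=0, over the platform's right side stretcher, which blocks it unless the platform is seated. Friction about 1.5 N; stays where it is left.
- bolt_tab (a point): Middle of the outer face of the upright tab at the bolt's outer end, 120 mm above the bench, moving with the bolt: at y=-180 mm of the base frame when bolt=0. Tab 30 mm (x) by 8 mm thick, 100 to 130 mm above the bench. Push it along +y of the base frame.
Mind the look-alikes: they are no part of the job. What is shaped like the screw_tin but green is not meant.

How it is judged (in metres and radians):
On the way, in this order (a step that is already met when the one before it is completed fails the run):
1. all four posts of the platform are down in their sockets (z of platform in the frame of base_frame below 0.059 m and horizontal distance between platform and base_frame below 0.007 m and angle between platform's own z axis and vertical below 0.03 rad), for 0.2 s.
2. the bolt is pushed all the way in (value of joint bolt above 0.04 m), for 0.2 s.
At the end, for the whole second after the job is handed in: Platform origin under 59 mm above the base frame's (56 mm = fully home), within 7 mm sideways, level to 0.03 rad and in line to 0.08 rad; bolt at least 40 of 45 mm in; tin flat on the deck (tilt under 0.1 rad); platform and tin at rest (all of step 1 and angle between the x axis of platform and the x axis of base_frame, either way round below 0.08 rad and value of joint bolt above 0.04 m and angle between screw_tin's own z axis and vertical below 0.1 rad and z of screw_tin in the frame of platform above 0.085 m and linear speed of each of platform, screw_tin below 0.02 m/s); the robot touches nothing.
It fails at once if the tin tipped over or fell off the platform (angle between screw_tin's own z axis and vertical above 0.5 rad or z of screw_tin in the frame of platform below 0.06 m).
It also fails if it takes over 58 s, if anything falls off the work surface, if the arm or the gripper's body presses on something with over 40 N, if the wrist force passes 120 N, or if a joint passes its speed limit or range.

## Working session

There is one attempt and no reset: what is moved stays moved. The work goes in short steps, Python scripts to look and compute and a shell command to move; the robot and the scene stay as the last step left them, time stands still between calls to the robot, and variables do not carry over. Pictures are saved under pics/ and viewed, about 8 in all and at most 12, crops included, and the job is handed in when it is done.

```bash
mkdir -p pics; cat > h.py <<'E'
import numpy as np, cv2
from workcell import get_obs, viewer, ctrl, masks_of
def cal(n):
    c=viewer.get_calibration(n); R=cv2.Rodrigues(np.array(c['rvec'],float))[0]
    return c,R,np.array(c['tvec'],float)
def cloud(n,d):
    c,R,t=cal(n); v,u=np.mgrid[0:d.shape[0],0:d.shape[1]]
    P=np.stack([(u-c['cx'])/c['fx']*d,(v-c['cy'])/c['fy']*d,d],-1)
    return (P-t)@R      # world
def proj(n,p):
    c,R,t=cal(n); q=R@np.array(p,float)+t
    return c['fx']*q[0]/q[2]+c['cx'], c['fy']*q[1]/q[2]+c['cy']
def save(f,im): cv2.imwrite('pics/'+f,cv2.cvtColor(im,cv2.COLOR_RGB2BGR))
E
python3 - <<'E'
from h import *
ims=[]
for n in ['scene','side']:
    im,d=viewer.get_image(n); W=cloud(n,d); np.savez(f'{n}.npz',im=im,d=d,W=W)
    for th in ['platform','base_frame','screw_tin','bolt_tab']:
        for m in masks_of(n,th)[:3]:
            P=W[m['pixels']&(d>0)]
            print(n,th,round(m['score'],2),np.round(m['location']),len(P),np.round(np.median(P,0)),np.round(np.percentile(P,3,0)),np.round(np.percentile(P,97,0)))
    save(n+'0.png',im)
E
```

```text
scene platform 0.71 [326. 202.] 3480 [630.  64. 161.] [499. -44.  83.] [660. 144. 164.]
scene base_frame 0.56 [293. 252.] 3749 [655.   2.  62.] [ 497. -108.    4.] [696. 129. 108.]
scene screw_tin 0.77 [199. 227.] 1440 [ 511. -192.   21.] [ 452. -242.    4.] [ 561. -140.   34.]
scene screw_tin 0.62 [314. 180.] 1452 [614.  46. 184.] [544. -14. 165.] [621.  88. 197.]
scene bolt_tab 0.51 [235. 209.] 178 [ 562. -115.  109.] [ 545. -126.  103.] [569. -67. 130.]
side platform 0.78 [311. 186.] 5579 [625.  18. 163.] [480. -44.  84.] [659. 143. 165.]
side base_frame 0.94 [292. 236.] 6148 [638. -20.  67.] [ 471. -102.    2.] [694. 133. 110.]
side base_frame 0.22 [307. 163.] 2071 [590.  21. 185.] [544. -14. 167.] [620.  86. 198.]
side bolt_tab 0.8 [223. 213.] 319 [ 562. -108.  110.] [ 523. -126.   73.] [569. -57. 131.]
```

View pics/scene0.png

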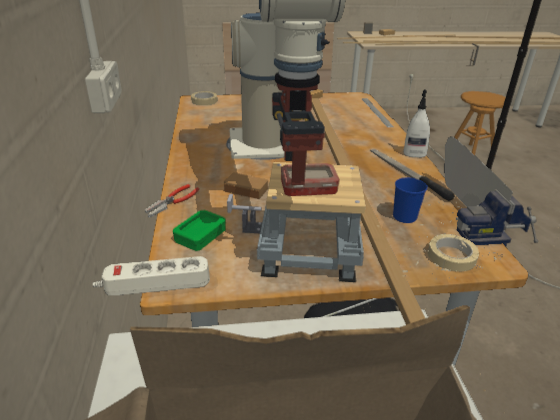

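View pics/side0.png

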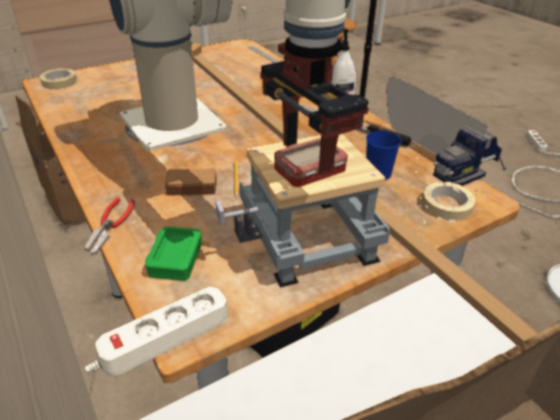

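Scene: the red tin on the deck at (314,180) is the wanted one, and the green tin on the bench at (199,227) is a look-alike. The bolt tab is at (233,207), with the frame under the deck. A brown block stands near the frame's right at (245,185). Next I'll fit the poses.

```bash
cat >> h.py <<'E'
def deck(W,d,zc=163,tol=6,box=(440,720,-90,190)):
    m=(d>0)&(abs(W[...,2]-zc)<tol)&(W[...,0]>box[0])&(W[...,0]<box[1])&(W[...,1]>box[2])&(W[...,1]<box[3])
    return W[m]
E
python3 - <<'E'
from h import *
o=get_obs(); print(o['ee_pos'],o['orientation'])
for n in ['scene','side']:
    z=np.load(n+'.npz'); W,d=z['W'],z['d']
    P=deck(W,d,163,5); r=cv2.minAreaRect(P[:,:2].astype(np.float32)); print(n,'deck',len(P),r,np.median(P[:,2]))
    # rails
    for lo,hi in [(66,74),(76,84),(100,104),(104,112),(112,134)]:
        m=(d>0)&(W[...,2]>lo)&(W[...,2]<hi)&(W[...,0]>430)&(W[...,0]<720)&(W[...,1]>-180)&(W[...,1]<180)
        Q=W[m]; print(lo,hi,len(Q),np.round(np.percentile(Q,[1,50,99],axis=0)).tolist() if len(Q) else '')
a=np.full((500,560,3),0,np.uint8)  # top view: col=(y+200)... x up
def tv(W,d):
    a=np.zeros((600,800,3),np.uint8)
    Q=W[d>0]; Q=Q[np.argsort(Q[:,2])]
    for x,y,zz in Q:
        i=int((760-x)*1.7);j=int((210-y)*1.9)
        if 0<=i<600 and 0<=j<800 and 5<zz<172:
            c=cv2.applyColorMap(np.uint8([[min(255,zz*1.5)]]),cv2.COLORMAP_JET)[0,0]
            a[i-1:i+2,j-1:j+2]=c
    return a
z1=np.load('scene.npz');z2=np.load('side.npz')
cv2.imwrite('pics/tv.png',tv(np.concatenate([z1['W'],z2['W']]),np.concatenate([z1['d'],z2['d']])))
E
```

```text
[6.24962307e+02 2.93642790e-02 2.22629508e+02] [-3.14157572e+00  1.23221272e-05  1.24973219e-04]
scene deck 2250 ((564.829345703125, 56.12206268310547), (189.9676513671875, 175.4369354248047), 79.62462615966797) 162.43566585928727
66 74 1100 [[529.0, -91.0, 66.0], [627.0, -3.0, 70.0], [697.0, 134.0, 74.0]]
76 84 374 [[535.0, -96.0, 76.0], [649.0, -39.0, 79.0], [698.0, 144.0, 84.0]]
100 104 63 [[557.0, -125.0, 100.0], [627.0, -38.0, 102.0], [657.0, 127.0, 104.0]]
104 112 185 [[553.0, -125.0, 104.0], [567.0, -71.0, 108.0], [658.0, 128.0, 112.0]]
112 134 399 [[545.0, -126.0, 112.0], [634.0, 15.0, 129.0], [659.0, 129.0, 134.0]]
side deck 3373 ((564.6682739257812, 57.038429260253906), (191.537353515625, 173.0675811767578), 79.15867614746094) 163.96186414050987
66 74 1979 [[454.0, -92.0, 66.0], [613.0, -18.0, 71.0], [697.0, 145.0, 74.0]]
76 84 699 [[452.0, -94.0, 76.0], [628.0, -39.0, 80.0], [698.0, 137.0, 84.0]]
100 104 147 [[474.0, -124.0, 100.0], [572.0, -42.0, 102.0], [657.0, 129.0, 104.0]]
104 112 389 [[477.0, -125.0, 104.0], [566.0, -43.0, 108.0], [658.0, 128.0, 112.0]]
112 134 739 [[474.0, -125.0, 112.0], [623.0, -20.0, 122.0], [658.0, 129.0, 134.0]]
```

View pics/tv.png

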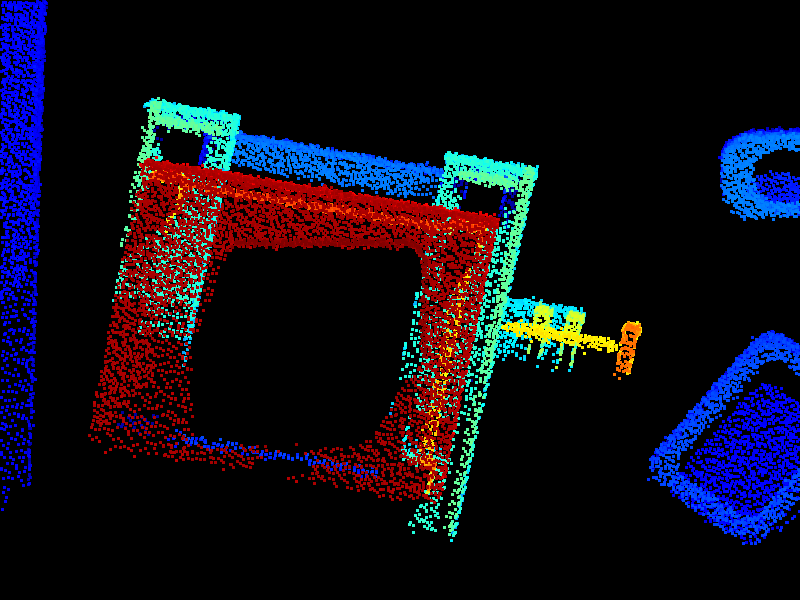

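The top view shows the frame turned about −11° and the deck over it. The far rails and stops are at top-left and top-right, and the bolt tab is at (628,348).

```bash
cat >> h.py <<'E'
def frame_fit(W,d,yaw0=-0.19):
    m=(d>0)&(W[...,2]>58)&(W[...,2]<83)&(W[...,0]>430)&(W[...,0]<720)&(W[...,1]>-130)&(W[...,1]<180)
    Q=W[m][:,:2]; best=None
    for yaw in yaw0+np.radians(np.arange(-4,4.01,.1)):
        c,s=np.cos(yaw),np.sin(yaw); X=Q@[c,s]; Y=Q@[-s,c]
        # sharpest right edge / far edge / left edge
        def edge(v):
            h,e=np.histogram(v,np.arange(v.min(),v.max()+2,2)); return np.sum(h.astype(float)**2)
        sc=edge(Y)
        if best is None or sc>best[0]: best=(sc,yaw)
    yaw=best[1]; c,s=np.cos(yaw),np.sin(yaw); X=Q@[c,s]; Y=Q@[-s,c]
    Ym=Y[(Y>np.percentile(Y,1)-40)]
    return yaw,np.percentile(X,[0.5,99,99.7]),X,Y
E
python3 - <<'E'
from h import *
for n in ['scene','side']:
    z=np.load(n+'.npz'); W,d=z['W'],z['d']
    yaw,px,X,Y=frame_fit(W,d); print(n,'yaw',np.degrees(yaw))
    h,e=np.histogram(X,np.arange(650,720,3)); print('X',list(zip(e.astype(int),h)))
    for rng in [(-10,70),(220,280)]:
        h,e=np.histogram(Y,np.arange(rng[0],rng[1],3)); print('Y',list(zip(e.astype(int),h)))
    P=deck(W,d,163,4)[:,:2]
    r=cv2.minAreaRect(P.astype(np.float32)); print(r)
    # deck far & right edges via lines of extremes
    th=np.radians(-11); 
    D=P@np.array([[np.cos(th),-np.sin(th)],[np.sin(th),np.cos(th)]])
    pts=[]
    for y0 in np.arange(D[:,1].min()+15,D[:,1].max()-15,6):
        k=abs(D[:,1]-y0)<3; pts.append((y0,D[k,0].max()))
    p=np.polyfit(*np.array(pts).T,1); print('far edge slope deg rel -11 (neg=ccw?)',np.degrees(np.arctan(p[0])),'->yaw',-11-np.degrees(np.arctan(p[0])), np.median(np.array(pts)[:,1]))
    m=(d>0)&(W[...,2]>104)&(W[...,2]<134)&(W[...,1]<-90)&(W[...,1]>-160)&(W[...,0]>520)&(W[...,0]<620)
    B=W[m]; print('tab',len(B),np.round(np.percentile(B,[2,50,98],axis=0),1).tolist())
    m=(d>0)&(W[...,2]>104)&(W[...,2]<113)&(W[...,1]<-52)&(W[...,1]>-112)&(W[...,0]>520)&(W[...,0]<620)
    B=W[m]; print('bar',len(B),np.polyfit(B[:,1],B[:,0],1), B[:,:2].mean(0))
E
```

```text
scene yaw -11.88619810748564
X [(np.int64(650), np.int64(132)), (np.int64(653), np.int64(67)), (np.int64(656), np.int64(180)), (np.int64(659), np.int64(97)), (np.int64(662), np.int64(3)), (np.int64(665), np.int64(0)), (np.int64(668), np.int64(0)), (np.int64(671), np.int64(0)), (np.int64(674), np.int64(0)), (np.int64(677), np.int64(0)), (np.int64(680), np.int64(0)), (np.int64(683), np.int64(0)), (np.int64(686), np.int64(0)), (np.int64(689), np.int64(0)), (np.int64(692), np.int64(0)), (np.int64(695), np.int64(0)), (np.int64(698), np.int64(0)), (np.int64(701), np.int64(0)), (np.int64(704), np.int64(0)), (np.int64(707), np.int64(0)), (np.int64(710), np.int64(0)), (np.int64(713), np.int64(0)), (np.int64(716), np.int64(0))]
Y [(np.int64(-10), np.int64(0)), (np.int64(-7), np.int64(0)), (np.int64(-4), np.int64(0)), (np.int64(-1), np.int64(0)), (np.int64(2), np.int64(0)), (np.int64(5), np.int64(0)), (np.int64(8), np.int64(0)), (np.int64(11), np.int64(0)), (np.int64(14), np.int64(0)), (np.int64(17), np.int64(0)), (np.int64(20), np.int64(5)), (np.int64(23), np.int64(12)), (np.int64(26), np.int6
[... 3075 characters left out ...]
np.int64(70)), (np.int64(244), np.int64(55)), (np.int64(247), np.int64(65)), (np.int64(250), np.int64(64)), (np.int64(253), np.int64(57)), (np.int64(256), np.int64(99)), (np.int64(259), np.int64(30)), (np.int64(262), np.int64(3)), (np.int64(265), np.int64(0)), (np.int64(268), np.int64(0)), (np.int64(271), np.int64(0)), (np.int64(274), np.int64(0))]
((564.6682739257812, 57.038429260253906), (191.537353515625, 173.0675811767578), 79.15867614746094)
far edge slope deg rel -11 (neg=ccw?) -0.2922567258147572 ->yaw -10.707743274185242 629.0988462052295
tab 211 [[541.4, -126.0, 104.6], [560.0, -120.5, 114.5], [569.0, -91.8, 131.5]]
bar 155 [1.97974996e-01 5.79223124e+02] [562.60812072 -83.9247557 ]
```

```bash
python3 -m inch '[{"tz":-5},{"tz":-5,"az":-9.8},{"tz":-5,"az":-9.9},{"tz":-5,"az":-9.9},{"tz":-5,"az":-9.9},{"tz":-5,"az":-9.9},{"ty":-4,"tx":3,"az":-9.9},{"ty":-4,"tx":3,"az":-9.9},{"ty":-4,"az":-9.8},{}]'
python3 - <<'E'
from h import *
im,d=viewer.get_image('wrist'); W=cloud('wrist',d); np.savez('wrist.npz',im=im,d=d,W=W); save('w1.png',im)
print(get_obs()['orientation'],cv2.Rodrigues(np.array(get_obs()['orientation']))[0].round(3).tolist())
E
```

```text
[3.14157235e+00 1.19417089e-05 4.79477561e-05] [[1.0, 0.0, 0.0], [0.0, -1.0, -0.0], [0.0, 0.0, -1.0]]$[0]: bad value
```

View pics/w1.png

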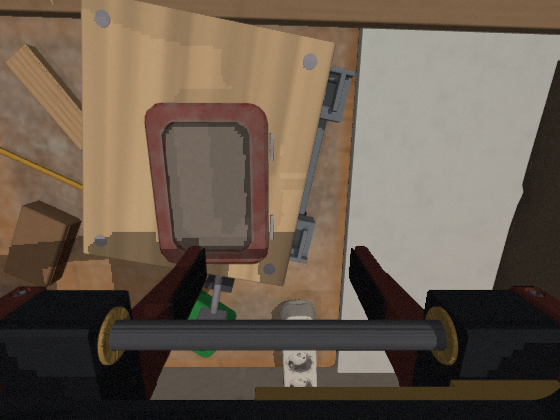

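The wrist view shows the deck with the red tin lying flat on it and the right rail's bolt at (218,290). There are low wood blocks on the near side at (40,240) and (45,95). The move was refused, so each row seems to need every key.

```bash
python3 -m inch '[{"tx":0,"ty":0,"tz":-5,"ax":0,"ay":0,"az":-9.8,"jaw":0},{"tx":0,"ty":0,"tz":-5,"ax":0,"ay":0,"az":-9.9,"jaw":0},{"tx":0,"ty":0,"tz":-5,"ax":0,"ay":0,"az":-9.9,"jaw":0},{"tx":0,"ty":0,"tz":-5,"ax":0,"ay":0,"az":-9.9,"jaw":0},{"tx":0,"ty":0,"tz":-5,"ax":0,"ay":0,"az":-9.9,"jaw":0},{"tx":3,"ty":-4,"tz":0,"ax":0,"ay":0,"az":-9.9,"jaw":0},{"tx":3,"ty":-4,"tz":0,"ax":0,"ay":0,"az":-9.9,"jaw":0},{"tx":0,"ty":-4,"tz":0,"ax":0,"ay":0,"az":-9.8,"jaw":0},{"tx":0,"ty":0,"tz":0,"ax":0,"ay":0,"az":0,"jaw":0}]'
python3 - <<'E'
from h import *
im,d=viewer.get_image('wrist'); W=cloud('wrist',d); np.savez('wrist.npz',im=im,d=d,W=W); save('w2.png',im)
print(cv2.Rodrigues(np.array(get_obs()['orientation']))[0].round(3).tolist())
th=np.radians(-11); A=np.array([[np.cos(th),-np.sin(th)],[np.sin(th),np.cos(th)]])
e=get_obs()['ee_pos']; print('tcp XY',e[:2]@A)
E
```

```text
t: 1.68
ee_pos: [556.0, 110.4, 473.4]
orientation: [2.421, 2.002, 0.001]
ft_force: [0.7, 0.2, -0.7]
width: 1.7
[[0.191, 0.982, 0.001], [0.982, -0.191, 0.0], [0.0, 0.001, -1.0]]
tcp XY [525.98704646 214.01950704]
```

View pics/w2.png

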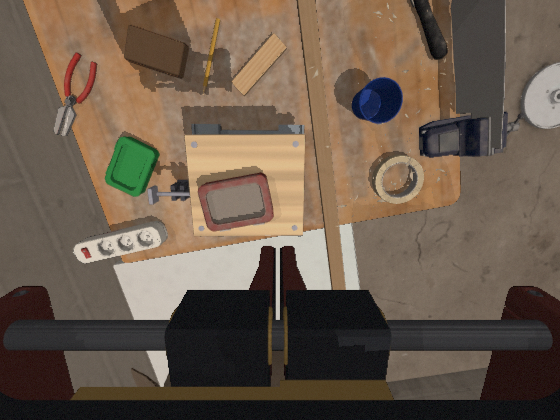

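Looking straight down with −X up, the deck spans (187..304, 137..236), with the near rail ends at (205,128) and (290,128) and the tab at (153,195). Measuring from this cloud.

```bash
python3 - <<'E'
from h import *
z=np.load('wrist.npz'); W,d=z['W'],z['d']
th=np.radians(-11); A=np.array([[np.cos(th),-np.sin(th)],[np.sin(th),np.cos(th)]])
F=W.copy(); F[...,:2]=W[...,:2]@A
def sel(*b): 
    m=(d>0)
    for i in range(3): m&=(F[...,i]>b[2*i])&(F[...,i]<b[2*i+1])
    return F[m]
P=sel(430,660,40,290,156,170); r=cv2.minAreaRect(P[:,:2].astype(np.float32)); print('deck',len(P),r,np.median(P[:,2]))
# edges
def edgefit(P,a,sgn):
    b=1-a; pts=[]
    for t in np.arange(P[:,b].min()+10,P[:,b].max()-10,5):
        k=abs(P[:,b]-t)<2.5
        if k.sum()>3: pts.append((t,sgn*np.max(sgn*P[k,a])))
    pts=np.array(pts); p=np.polyfit(*pts.T,1); return np.median(pts[:,1]).round(1),np.degrees(p[0]).round(2)
for a,s in [(0,-1),(0,1),(1,-1),(1,1)]: print('edge',a,s,edgefit(P,a,s))
Q=sel(420,475,30,290,58,86); print('rails',len(Q),np.percentile(Q,[1,50,99],axis=0).round(1).tolist())
L=Q[Q[:,1]>160];R=Q[Q[:,1]<160]
for q in (L,R): print(len(q),np.percentile(q,[1,99],axis=0).round(1).tolist())
B=sel(540,600,-60,52,98,135); print('bolt',np.percentile(B,[1,50,99],axis=0).round(1).tolist())
T=sel(540,600,-60,20,113,135); print('tab',len(T),np.percentile(T,[2,50,98],axis=0).round(1).tolist())
T=sel(470,640,80,240,185,205); print('tin',cv2.minAreaRect(T[:,:2].astype(np.float32)),np.median(T[:,2]))
for n in ['side','scene']:
    z=np.load(n+'.npz'); F=z['W'].copy(); F[...,:2]=F[...,:2]@A; d=z['d']
    for nm,b in dict(stopL=(630,690,195,290,76,86),stopR=(630,690,30,110,76,86),lipR=(440,690,45,62,76,86)).items():
        q=sel(*b); print(n,nm,len(q),np.percentile(q,[2,50,98],axis=0).round(1).tolist(), np.degrees(np.polyfit(q[:,0],q[:,1],1)[0]) if nm=='lipR' else '')
E
```

```text
deck 8254 ((545.0714111328125, 161.50582885742188), (169.427490234375, 190.3145751953125), 0.2268236130475998) 162.25599122491042
edge 0 -1 (np.float64(461.7), np.float64(-0.72))
edge 0 1 (np.float64(629.1), np.float64(0.08))
edge 1 -1 (np.float64(67.7), np.float64(0.3))
edge 1 1 (np.float64(255.9), np.float64(0.24))
rails 528 [[445.1, 56.9, 66.4], [454.0, 97.8, 69.3], [463.0, 260.1, 80.4]]
225 [[446.9, 216.3, 66.8], [461.2, 260.2, 80.1]]
303 [[445.1, 56.5, 62.5], [463.0, 102.8, 80.5]]
bolt [[553.3, -16.9, 98.3], [567.0, 1.5, 109.1], [582.4, 48.6, 130.3]]
tab 131 [[553.2, -17.1, 113.9], [567.5, -11.1, 127.9], [582.2, -9.6, 130.5]]
tin ((565.9907836914062, 148.2570343017578), (81.14842224121094, 109.06320190429688), 10.378640174865723) 195.12296770330573
side stopL 128 [[631.8, 223.8, 76.2], [652.4, 252.9, 79.9], [661.8, 261.6, 82.7]] 
side stopR 133 [[632.2, 56.0, 76.1], [651.5, 66.5, 80.5], [661.0, 93.4, 82.3]] 
side lipR 271 [[448.3, 56.1, 76.4], [576.2, 58.5, 80.6], [659.6, 61.7, 82.5]] -0.2438112427701663
scene stopL 81 [[632.0, 223.5, 76.1], [652.7, 249.3, 79.1], [662.6, 260.7, 80.8]] 
scene stopR 76 [[633.8, 55.8, 76.3], [651.9, 66.5, 79.0], [660.6, 92.2, 81.7]] 
scene lipR 103 [[527.8, 55.8, 76.5], [602.3, 58.7, 79.3], [660.0, 61.3, 81.8]] -0.09278821610665823
```

Frame centre in −11° coordinates is (568, 158.5). The platform centre is (545, 161.7), so it's 23.5 mm short, 3 mm to the left, with the bolt about 4 mm in. I'll nudge it right first, from the left deck edge.

```bash
python3 -m inch '[{"tx":4.5,"ty":1.2,"tz":2,"ax":0,"ay":0,"az":0,"jaw":0},{"tx":4.5,"ty":1.1,"tz":3,"ax":0,"ay":0,"az":0,"jaw":0},{"tx":0,"ty":0,"tz":5,"ax":0,"ay":0,"az":0,"jaw":0},{"tx":0,"ty":0,"tz":5,"ax":0,"ay":0,"az":0,"jaw":0},{"tx":0,"ty":0,"tz":5,"ax":0,"ay":0,"az":0,"jaw":0},{"tx":0,"ty":0,"tz":5,"ax":0,"ay":0,"az":0,"jaw":0},{"tx":0,"ty":0,"tz":5,"ax":0,"ay":0,"az":0,"jaw":0},{"tx":0,"ty":0,"tz":3.3,"ax":0,"ay":0,"az":0,"jaw":0},{"tx":0,"ty":0,"tz":0,"ax":0,"ay":0,"az":0,"jaw":0},{"tx":-1.5,"ty":0,"tz":0,"ax":0,"ay":0,"az":0,"jaw":0},{"tx":-1,"ty":0,"tz":0,"ax":0,"ay":0,"az":0,"jaw":0},{"tx":0,"ty":0,"tz":0,"ax":0,"ay":0,"az":0,"jaw":0}]'
cat >> h.py <<'E'
A=np.array([[np.cos(np.radians(-11)),-np.sin(np.radians(-11))],[np.sin(np.radians(-11)),np.cos(np.radians(-11))]])
def edgefit(P,a,sgn):
    b=1-a; pts=[]
    for t in np.arange(P[:,b].min()+10,P[:,b].max()-10,5):
        k=abs(P[:,b]-t)<2.5
        if k.sum()>3: pts.append((t,sgn*np.max(sgn*P[k,a])))
    pts=np.array(pts); p=np.polyfit(*pts.T,1); return float(np.median(pts[:,1]).round(1)),float(np.degrees(p[0]).round(2))
def check(n='side',zlo=125,zhi=172):
    im,d=viewer.get_image(n); F=cloud(n,d); F[...,:2]=F[...,:2]@A
    m=(d>0)&(F[...,0]>440)&(F[...,0]<680)&(F[...,1]>62)&(F[...,1]<262)
    z=F[m][:,2]; h,e=np.histogram(z,np.arange(zlo,zhi,2)); k=h.argmax(); zt=np.median(z[(z>e[k]-3)&(z<e[k]+5)])
    P=F[m&(abs(F[...,2]-zt)<5)]
    print(n,'deck z',zt.round(1),'far',edgefit(P,0,1),'right',edgefit(P,1,-1),'left',edgefit(P,1,1),cv2.minAreaRect(P[:,:2].astype(np.float32)))
    o=get_obs(); print('t',o['t'],'tcp',(o['ee_pos'][:2]@A).round(1),o['ee_pos'][2].round(1),'F',(np.array(o['ft_force'][:2])@A).round(1),np.round(o['ft_force'][2],1))
    return im
E
python3 -c "
from h import *
check('side'); check('scene')"
```

```text
t: 3.22
ee_pos: [593.3, 167.7, 141.2]
orientation: [2.425, 1.996, 0.003]
ft_force: [0.2, -0.0, -1.0]
width: 0.2
side deck z 164.0 far (629.0, -0.44) right (69.0, 0.33) left (257.2, 3.11) ((543.9493408203125, 163.44134521484375), (174.32020568847656, 191.0370330810547), 0.9974851012229919)
t 3.275 tcp [550.3 278.3] 141.0 F [ 0.3 -0.1] 0.3
scene deck z 162.4 far (629.3, -0.6) right (69.0, 0.56) left (256.3, 0.76) ((544.3516235351562, 162.98382568359375), (173.06033325195312, 190.1221923828125), 0.4173840880393982)
t 3.325 tcp [550.1 278.6] 140.8 F [0.3 0.3] -0.1
```

```bash
python3 -m inch '[{"tx":-0.3,"ty":0,"tz":0,"ax":0,"ay":0,"az":0,"jaw":0},{"tx":-0.2,"ty":0,"tz":0,"ax":0,"ay":0,"az":0,"jaw":0},{"tx":0,"ty":0,"tz":0,"ax":0,"ay":0,"az":0,"jaw":0}]'; python3 -m inch '[{"tx":-0.15,"ty":0,"tz":0,"ax":0,"ay":0,"az":0,"jaw":0},{"tx":-0.15,"ty":0,"tz":0,"ax":0,"ay":0,"az":0,"jaw":0},{"tx":0,"ty":0,"tz":0,"ax":0,"ay":0,"az":0,"jaw":0}]'; python3 -m inch '[{"tx":-0.15,"ty":0,"tz":0,"ax":0,"ay":0,"az":0,"jaw":0},{"tx":-0.15,"ty":0,"tz":0,"ax":0,"ay":0,"az":0,"jaw":0}]'
python3 -c "
from h import *
check('side'); check('scene')"
```

```text
t: 3.7
ee_pos: [591.6, 163.7, 139.6]
orientation: [-2.424, -1.998, 0.0]
ft_force: [0.6, -0.2, 0.1]
width: 0.8
t: 4.08
ee_pos: [591.1, 160.7, 139.6]
orientation: [-2.424, -1.998, 0.0]
ft_force: [-0.3, -0.2, 0.1]
width: 0.1
t: 4.32
ee_pos: [590.5, 157.8, 139.7]
orientation: [-2.424, -1.998, 0.0]
ft_force: [-0.0, 0.1, 0.3]
width: 0.3
side deck z 164.0 far (628.8, -0.5) right (69.0, 0.44) left (257.6, 4.0) ((543.4318237304688, 164.96969604492188), (173.18768310546875, 193.2406768798828), 0.4438936412334442)
t 4.375 tcp [549.5 267.4] 139.6 F [0.2 0.4] 0.1
scene deck z 162.3 far (629.5, -0.53) right (69.2, 0.44) left (256.6, 0.83) ((543.6686401367188, 164.57748413085938), (174.414306640625, 193.1022491455078), 0.5598716139793396)
t 4.425 tcp [549.5 267.5] 139.7 F [-0.2  0.8] -0.2
```

```bash
for i in 1; do python3 -m inch '[{"tx":-0.15,"ty":0,"tz":0,"ax":0,"ay":0,"az":0,"jaw":0},{"tx":-0.1,"ty":0,"tz":0,"ax":0,"ay":0,"az":0,"jaw":0}]' | grep -E "pos|force"; done; python3 -m inch '[{"tx":-0.1,"ty":0,"tz":0,"ax":0,"ay":0,"az":0,"jaw":0},{"tx":-0.1,"ty":0,"tz":0,"ax":0,"ay":0,"az":0,"jaw":0}]'| grep -E "pos|force";python3 -m inch '[{"tx":-0.1,"ty":0,"tz":0,"ax":0,"ay":0,"az":0,"jaw":0}]'| grep -E "pos|force"
python3 -c "
from h import *
check('side'); check('scene')"
```

```text
ee_pos: [590.3, 155.8, 139.8]
ft_force: [1.2, 3.7, -0.6]
ee_pos: [589.8, 153.5, 139.7]
ft_force: [0.5, 3.6, -0.7]
ee_pos: [589.5, 152.5, 139.7]
ft_force: [1.7, 4.1, -0.8]
side deck z 164.0 far (628.8, -0.19) right (63.9, 0.16) left (252.5, 0.3) ((543.6400146484375, 162.22445678710938), (174.06741333007812, 198.7425994873047), 0.6202365159988403)
t 5.1 tcp [549.7 262. ] 139.7 F [-0.3  3. ] -0.2
scene deck z 162.4 far (629.3, -0.5) right (63.9, 0.24) left (251.6, 0.66) ((544.2283325195312, 162.07275390625), (175.98033142089844, 198.79278564453125), 0.12796340882778168)
t 5.15 tcp [549.6 262. ] 139.7 F [1.1 2.6] -0.5
```

The force contact moved it about 4–5 mm, so it's now centred in y to about 1 mm. Going round to the near side with the jaws open, for a two-point push.

```bash
python3 -m inch '[{"tx":2,"ty":0,"tz":0,"ax":0,"ay":0,"az":0,"jaw":0},{"tx":0,"ty":0,"tz":-6,"ax":0,"ay":0,"az":0,"jaw":0},{"tx":0,"ty":0,"tz":-6,"ax":0,"ay":0,"az":0,"jaw":0},{"tx":-4.1,"ty":-4,"tz":0,"ax":0,"ay":0,"az":0,"jaw":1},{"tx":-4.1,"ty":-4,"tz":0,"ax":0,"ay":0,"az":0,"jaw":1},{"tx":-4.1,"ty":-4,"tz":0,"ax":0,"ay":0,"az":0,"jaw":1},{"tx":0,"ty":0,"tz":0,"ax":0,"ay":0,"az":0,"jaw":1},{"tx":0,"ty":0,"tz":4,"ax":0,"ay":0,"az":0,"jaw":1},{"tx":0,"ty":0,"tz":4,"ax":0,"ay":0,"az":0,"jaw":1},{"tx":0,"ty":0,"tz":4,"ax":0,"ay":0,"az":0,"jaw":1},{"tx":0,"ty":0,"tz":0,"ax":0,"ay":0,"az":0,"jaw":1}]'
python3 -c "
from h import *
check('side');save('s2.png',check('scene')); print(get_obs()['width'])"
```

```text
t: 6.52
ee_pos: [451.0, 74.7, 137.6]
orientation: [-2.421, -1.997, 0.008]
ft_force: [-0.1, -0.4, 0.9]
width: 77.4
side deck z 164.0 far (628.5, -0.47) right (63.6, -3.22) left (252.4, 1.3) ((535.1103515625, 158.30148315429688), (190.4397430419922, 190.83059692382812), 0.2949526011943817)
t 6.575 tcp [429.6 159.7] 139.2 F [-0.3  0.2] 0.5
scene deck z 162.4 far (629.3, -0.23) right (63.9, -0.6) left (251.5, 0.63) ((535.5907592773438, 157.68756103515625), (190.76760864257812, 190.21998596191406), 0.2135135978460312)
t 6.625 tcp [430.5 159.9] 140.3 F [-0.6  0.4] -0.1
84.78439154339654
```

```bash
python3 -m inch '[{"tx":0,"ty":1,"tz":0,"ax":0,"ay":0,"az":0,"jaw":1},{"tx":0,"ty":0.5,"tz":0,"ax":0,"ay":0,"az":0,"jaw":1},{"tx":0,"ty":0.3,"tz":0,"ax":0,"ay":0,"az":0,"jaw":1},{"tx":0,"ty":0.3,"tz":0,"ax":0,"ay":0,"az":0,"jaw":1},{"tx":0,"ty":0.3,"tz":0,"ax":0,"ay":0,"az":0,"jaw":1},{"tx":0,"ty":0.3,"tz":0,"ax":0,"ay":0,"az":0,"jaw":1},{"tx":0,"ty":0.3,"tz":0,"ax":0,"ay":0,"az":0,"jaw":1},{"tx":0,"ty":0.3,"tz":0,"ax":0,"ay":0,"az":0,"jaw":1},{"tx":0,"ty":0.2,"tz":0,"ax":0,"ay":0,"az":0,"jaw":1}]'
python3 -c "
from h import *
check('side');check('scene')"
```

```text
t: 7.75
ee_pos: [484.9, 67.6, 140.1]
orientation: [-2.423, -1.996, 0.004]
ft_force: [-7.3, 2.4, 5.2]
width: 88.0
side deck z 163.9 far (645.8, 0.06) right (63.2, -6.93) left (251.2, 7.13) ((548.0859375, 157.9230499267578), (198.2335205078125, 190.78814697265625), 0.05987678840756416)
t 7.8 tcp [463.5 158.8] 140.1 F [-4.8 -0.5] 3.6
scene deck z 162.3 far (646.8, 0.46) right (63.3, -0.46) left (250.6, 0.1) ((552.017822265625, 157.0155487060547), (190.2285919189453, 194.76373291015625), 89.82867431640625)
t 7.85 tcp [463.5 158.9] 140.1 F [-5.3 -1.2] 3.0
```

```bash
python3 -m inch '[{"tx":0,"ty":0.15,"tz":0,"ax":0,"ay":0,"az":0,"jaw":1},{"tx":0,"ty":0.15,"tz":0,"ax":0,"ay":0,"az":0,"jaw":1},{"tx":0,"ty":0.15,"tz":0,"ax":0,"ay":0,"az":0,"jaw":1},{"tx":0,"ty":0.1,"tz":0,"ax":0,"ay":0,"az":0,"jaw":1},{"tx":0,"ty":0,"tz":0,"ax":0,"ay":0,"az":0,"jaw":1}]'
python3 -c "
from h import *
check('side');check('scene')"
```

```text
t: 8.48
ee_pos: [490.9, 66.6, 139.8]
orientation: [-2.424, -1.997, 0.002]
ft_force: [-5.7, 1.5, 5.6]
width: 88.1
side deck z 150.0 far (651.7, -0.21) right (62.5, -2.72) left (250.9, 2.44) ((557.169189453125, 157.66558837890625), (194.52674865722656, 191.28443908691406), 0.016856733709573746)
t 8.525 tcp [469.2 159.1] 139.8 F [-6.5 -0.3] 4.7
scene deck z 148.4 far (652.4, 0.11) right (63.1, -2.92) left (249.8, 2.42) ((558.4541015625, 156.70767211914062), (193.3551483154297, 189.21434020996094), 0.10599052160978317)
t 8.575 tcp [469.2 159.1] 139.8 F [-6.2  0.2] 4.5
```

```bash
python3 -m inch '[{"tx":0,"ty":-0.5,"tz":0,"ax":0,"ay":0,"az":0,"jaw":1},{"tx":0,"ty":-1.5,"tz":0,"ax":0,"ay":0,"az":0,"jaw":1},{"tx":0,"ty":0,"tz":-6,"ax":0,"ay":0,"az":0,"jaw":1},{"tx":0,"ty":0,"tz":-6,"ax":0,"ay":0,"az":0,"jaw":0},{"tx":-5,"ty":0,"tz":-2,"ax":0,"ay":0,"az":0,"jaw":0},{"tx":-5,"ty":2,"tz":0,"ax":0,"ay":0,"az":0,"jaw":0},{"tx":-5,"ty":5,"tz":0,"ax":0,"ay":0,"az":0,"jaw":0},{"tx":-5,"ty":5,"tz":0,"ax":0,"ay":0,"az":0,"jaw":0},{"tx":-1,"ty":0,"tz":0,"ax":0,"ay":0,"az":0,"jaw":0},{"tx":0,"ty":0,"tz":0,"ax":0,"ay":0,"az":0,"jaw":0}]'
python3 - <<'E'
from h import *
for n in ['side','scene']:
    save('b_%s.png'%n,check(n))
im,d=viewer.get_image('side'); F=cloud('side',d); F[...,:2]=F[...,:2]@A
m=(d>0)&(abs(F[...,2]-150)<8)&(F[...,0]>470)&(F[...,0]<650)&(F[...,1]>66)&(F[...,1]<250); P=F[m]
print('plane',np.linalg.lstsq(np.c_[P[:,:2]-[568,158],np.ones(len(P))],P[:,2],rcond=None)[0])
for b in [(540,600,-60,20,113,135)]:
    k=(d>0)
    for i in range(3): k&=(F[...,i]>b[2*i])&(F[...,i]<b[2*i+1])
    print('tab',k.sum(),np.percentile(F[k],[2,50,98],axis=0).round(1).tolist())
E
```

```text
t: 9.82
ee_pos: [539.6, -145.0, 279.1]
orientation: [-2.424, -1.996, 0.001]
ft_force: [-0.2, -0.1, -0.5]
width: 21.0
side deck z 150.0 far (651.8, -0.09) right (62.4, -0.05) left (250.8, 0.05) ((566.3142700195312, 157.4901580810547), (173.8988800048828, 190.9578399658203), 0.024409646168351173)
t 9.875 tcp [557.2 -38.7] 279.3 F [-0.6  0.3] -0.6
scene deck z 148.4 far (652.2, -0.11) right (63.0, -0.17) left (249.9, -0.11) ((565.9823608398438, 156.60818481445312), (176.1129913330078, 188.8059844970703), 0.01732868328690529)
t 9.925 tcp [557.2 -38.3] 279.5 F [ 1.1 -0.3] -0.4
plane [-4.73114293e-04 -4.38063646e-04  1.50224435e+02]
tab 114 [[552.7, -15.9, 114.4], [573.5, -13.1, 128.9], [582.9, -8.3, 131.8]]
```

View pics/b_side.png

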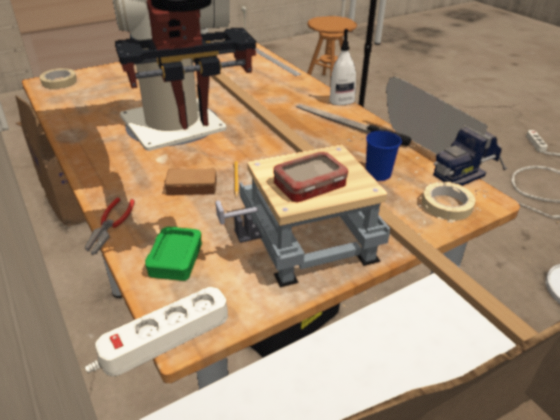

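The platform is seated level (deck top about 149, tilt under 0.001) with the tin flat at (310,175). The tab at (222,213) is still drawn out. Next is the bolt.

```bash
python3 -m inch '[{"tx":-1.3,"ty":1.1,"tz":0,"ax":0,"ay":0,"az":0,"jaw":0},{"tx":0,"ty":0,"tz":5,"ax":0,"ay":0,"az":0,"jaw":0},{"tx":0,"ty":0,"tz":5,"ax":0,"ay":0,"az":0,"jaw":0},{"tx":0,"ty":0,"tz":4,"ax":0,"ay":0,"az":0,"jaw":0},{"tx":0,"ty":0,"tz":2.1,"ax":0,"ay":0,"az":0,"jaw":0},{"tx":0,"ty":0,"tz":0,"ax":0,"ay":0,"az":0,"jaw":0},{"tx":1,"ty":0,"tz":0,"ax":0,"ay":0,"az":0,"jaw":0},{"tx":1,"ty":0,"tz":0,"ax":0,"ay":0,"az":0,"jaw":0},{"tx":0.5,"ty":0,"tz":0,"ax":0,"ay":0,"az":0,"jaw":0},{"tx":0.5,"ty":0,"tz":0,"ax":0,"ay":0,"az":0,"jaw":0},{"tx":0.5,"ty":0,"tz":0,"ax":0,"ay":0,"az":0,"jaw":0},{"tx":0,"ty":0,"tz":0,"ax":0,"ay":0,"az":0,"jaw":0}]'
python3 - <<'E'
from h import *
save('c_side.png',check('side'))
E
```

```text
t: 11.48
ee_pos: [555.7, -125.2, 118.7]
orientation: [-2.424, -1.999, -0.0]
ft_force: [0.3, 0.9, -0.8]
width: 0.2
side deck z 150.0 far (651.9, -0.06) right (62.5, -5.22) left (251.0, -0.12) ((566.3535766601562, 157.7602081298828), (173.5792999267578, 191.63333129882812), 0.09885920584201813)
t 11.525 tcp [569.3 -17. ] 118.6 F [0.8 0.6] 0.6
```

View pics/c_side.png

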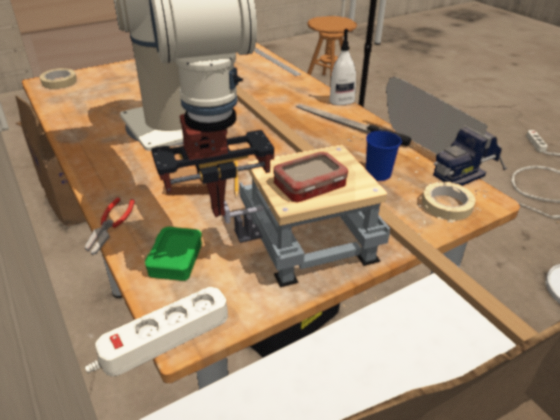

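The finger is on the tab at (235,210). The gripper body passes about 16 mm above the tin's top. Pushing on.

```bash
python3 -m inch '[{"tx":0.4,"ty":0,"tz":0,"ax":0,"ay":0,"az":0,"jaw":0},{"tx":0.4,"ty":0,"tz":0,"ax":0,"ay":0,"az":0,"jaw":0},{"tx":0.4,"ty":0,"tz":0,"ax":0,"ay":0,"az":0,"jaw":0},{"tx":0.4,"ty":0,"tz":0,"ax":0,"ay":0,"az":0,"jaw":0},{"tx":0.4,"ty":0,"tz":0,"ax":0,"ay":0,"az":0,"jaw":0},{"tx":0.4,"ty":0,"tz":0,"ax":0,"ay":0,"az":0,"jaw":0},{"tx":0.2,"ty":0,"tz":0,"ax":0,"ay":0,"az":0,"jaw":0},{"tx":0,"ty":0,"tz":0,"ax":0,"ay":0,"az":0,"jaw":0}]'
python3 -m inch '[{"tx":0.15,"ty":0,"tz":0,"ax":0,"ay":0,"az":0,"jaw":0},{"tx":0.15,"ty":0,"tz":0,"ax":0,"ay":0,"az":0,"jaw":0}]'
python3 -m inch '[{"tx":0.1,"ty":0,"tz":0,"ax":0,"ay":0,"az":0,"jaw":0},{"tx":0.1,"ty":0,"tz":0,"ax":0,"ay":0,"az":0,"jaw":0}]'
python3 -c "
from h import *
check('side')"
```

```text
t: 12.52
ee_pos: [560.8, -99.7, 118.7]
orientation: [-2.424, -1.998, -0.001]
ft_force: [-0.9, 0.1, -0.3]
width: 0.4
t: 12.78
ee_pos: [561.3, -97.2, 118.8]
orientation: [2.424, 1.998, 0.0]
ft_force: [-0.8, -1.7, -0.0]
width: 0.6
t: 13.02
ee_pos: [561.7, -95.1, 118.8]
orientation: [2.424, 1.998, 0.0]
ft_force: [-0.5, -1.2, -0.6]
width: 0.5
side deck z 150.0 far (652.0, -0.16) right (62.4, -12.36) left (250.7, 0.26) ((567.153564453125, 156.95343017578125), (172.93881225585938, 191.4417724609375), 0.557083785533905)
t 13.075 tcp [569.6  13.9] 118.7 F [ 1.  -1.6] 1.1
```

Force is still only about friction (1.5 N). Continuing to the stop.

```bash
python3 -m inch '[{"tx":0.15,"ty":0,"tz":0,"ax":0,"ay":0,"az":0,"jaw":0},{"tx":0.15,"ty":0,"tz":0,"ax":0,"ay":0,"az":0,"jaw":0},{"tx":0,"ty":0,"tz":0,"ax":0,"ay":0,"az":0,"jaw":0}]'|grep -E "pos|force"
python3 -m inch '[{"tx":0.1,"ty":0,"tz":0,"ax":0,"ay":0,"az":0,"jaw":0},{"tx":0.1,"ty":0,"tz":0,"ax":0,"ay":0,"az":0,"jaw":0}]'|grep -E "pos|force"
python3 -c "
from h import *
im=check('side')
d=viewer.get_image('side')[1]; F=cloud('side',d); F[...,:2]=F[...,:2]@A
b=(540,600,-40,60,113,135); k=(d>0)
for i in range(3): k&=(F[...,i]>b[2*i])&(F[...,i]<b[2*i+1])
print('tab+finger',np.percentile(F[k],[2,50,98],axis=0).round(1).tolist())"
```

```text
ee_pos: [561.9, -94.2, 118.8]
ft_force: [-1.8, -12.0, 1.0]
ee_pos: [562.0, -94.0, 118.9]
ft_force: [-4.8, -24.6, 1.5]
side deck z 150.0 far (651.7, 0.17) right (62.4, -14.04) left (251.0, 0.07) ((566.1863403320312, 157.5890655517578), (191.09420776367188, 172.90509033203125), 89.94173431396484)
t 13.75 tcp [569.6  14.9] 118.9 F [ -0.4 -22.4] 0.8
tab+finger [[562.3, 6.9, 113.4], [580.2, 20.8, 127.2], [582.8, 31.8, 134.5]]
```

The force rises against the hard stop at Y=15, which matches 45 mm of travel. Backing off and checking.

```bash
python3 -m inch '[{"tx":-1,"ty":0,"tz":0,"ax":0,"ay":0,"az":0,"jaw":0},{"tx":-3,"ty":0,"tz":0,"ax":0,"ay":0,"az":0,"jaw":0},{"tx":-3,"ty":0,"tz":0,"ax":0,"ay":0,"az":0,"jaw":0},{"tx":0,"ty":0,"tz":-5,"ax":0,"ay":0,"az":0,"jaw":0},{"tx":0,"ty":0,"tz":-6,"ax":0,"ay":0,"az":0,"jaw":0},{"tx":0,"ty":-5,"tz":-6,"ax":0,"ay":0,"az":0,"jaw":0},{"tx":0,"ty":-5,"tz":0,"ax":0,"ay":0,"az":0,"jaw":0},{"tx":0,"ty":0,"tz":0,"ax":0,"ay":0,"az":0,"jaw":0},{"tx":0,"ty":0,"tz":0,"ax":0,"ay":0,"az":0,"jaw":0}]'
python3 - <<'E'
from h import *
im=check('scene'); im=check('side'); save('f.png',im)
d=viewer.get_image('side')[1]; F=cloud('side',d); F[...,:2]=F[...,:2]@A
def sel(b):
    k=(d>0)
    for i in range(3): k&=(F[...,i]>b[2*i])&(F[...,i]<b[2*i+1])
    return F[k]
for nm,b in dict(tab=(540,600,-40,60,113,135),tin=(480,640,80,240,176,192)).items(): print(nm,np.percentile(sel(b),[2,50,98],axis=0).round(1).tolist())
P=sel((470,650,66,250,142,158)); print('plane',np.linalg.lstsq(np.c_[P[:,:2]-[568,158],np.ones(len(P))],P[:,2],rcond=None)[0])
E
```

```text
t: 14.92
ee_pos: [461.6, -141.7, 276.9]
orientation: [2.424, 1.998, 0.001]
ft_force: [-0.1, -1.0, 0.0]
width: 0.8
scene deck z 148.4 far (652.3, 0.19) right (63.1, -0.23) left (249.8, 0.08) ((567.1013793945312, 156.7086181640625), (189.2662811279297, 174.58360290527344), 89.99451446533203)
t 14.975 tcp [480.5 -51.1] 276.7 F [0.2 0.4] 0.6
side deck z 150.0 far (651.9, 0.01) right (62.4, -0.15) left (250.9, 0.22) ((566.1632080078125, 157.51316833496094), (190.97500610351562, 174.12661743164062), 89.98247528076172)
t 15.025 tcp [480.5 -51.2] 276.5 F [-0.6 -0.2] 0.8
tab [[553.7, 24.7, 113.6], [572.9, 26.9, 126.9], [582.6, 32.1, 132.3]]
tin [[546.3, 85.4, 176.4], [605.2, 134.0, 182.4], [627.7, 193.9, 184.6]]
plane [-3.68479390e-04 -2.53258119e-04  1.50242666e+02]
```

View pics/f.png

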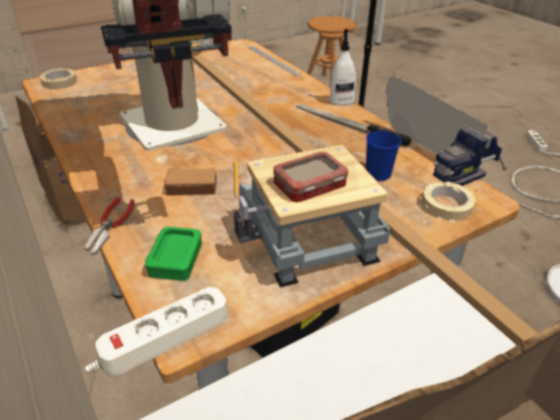

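The bolt tab is now in against the frame at (243,222): it moved about 41 mm from its 4 mm start, so it's at the stop. The tin lies flat at (310,175), the platform is level, and the arm is clear.

```bash
python3 -c "
from workcell import ctrl
print(ctrl.close_job())"
```

```text
the job is handed in; nothing more can be done
None
```

The platform is down in its sockets, the bolt is fully in, and the job is handed in at about 15 s of the 58 s allowed; no verdict was reported.

**What I did**
- I nudged the platform about 5 mm to the right from its left deck edge to line it up.
- I pushed it about 24 mm away from the robot with the open fingers until it dropped 14 mm into the sockets.
- I pushed the bolt tab in until the force rose to about 25 N against the stop, then backed the arm clear.

**Last checks**
- **Platform:** the deck top is at about 149 mm, as it should be when fully seated. It is level to under 0.001 rad, about 1–2 mm off the frame centre, and in line to about 0.2°.
- **Bolt:** the tab moved about 41 mm from a start of about 4 mm, so it is about 45 mm in.
- **Tin:** its top sits about 33 mm above the deck, so it is lying flat.
- **Arm:** it touches nothing.

**Failed or disagreed:** the first move was refused because its rows did not list every key, so nothing moved. The two fixed cameras differed by about 1.5 mm in height, within their calibration. Some single-edge angle readings were off where the gripper or tin hid the edge, and I left those out.

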